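# Squeeze and turn off the safety cap of the vitamin tub

### The arm

A 6-joint arm with a two-finger parallel gripper is mounted at the origin on the work surface. World frame = base frame: x ahead of the robot, y to its left, z up, the work surface at z = 0. Lengths are in m, angles in rad, forces in N, time in s.
With the tool pointing down it reaches from about 0.4 to 0.825 m from the base axis. Payload 7 kg.
Tool frame: the origin (TCP) lies midway between the tips of the shut fingers; the grasp point (between the pads) lies arm.hold_point_z behind it (arm.hold_point_z is the distance from the TCP to the grasp point, in m); z points along the fingers, y is the line along which they close (so a half turn about z gives the same grasp; the last joint's range is limited). The gripper opens to 88 mm and grips with 3 to 60 N. Pads are 19 mm wide; open, the fingers measure 130 mm over their backs; the gripper's body (78 mm by 193 mm) begins 47 mm behind the grasp point.
Start: joints at [-0.887, 0.359, 0.012, 0, -1.224, -0.288], TCP at [0.26, -0.623, 0.227] pointing down, gripper open.
Joint ranges: [-3.07, 3.07], [-1.43, 2.12], [-1.02, 1.25], [-3.03, 1.67], [-3.05, -0], [-3.03, 3.03]. Speed limits (rad/s): [2.39, 2.39, 3.01, 3.14, 3.14, 3.14].

### API

Orientations are given as [roll, pitch, yaw] about the fixed x, y, z axes, in that order (R = Rz(yaw) Ry(pitch) Rx(roll)).
In Python, from station import arm gives the robot as it stands.
- The arm moves only by the shell command python3 -m crank 'ROWS' [OPENING] [FORCE]. ROWS is JSON, a list that holds one entry, the list of rows, each a list of 4 numbers: the shift along the tool's x, y, z in units of 25 mm (1.0 is 25 mm), then the turn about the tool's z in units of 5 degrees (1.0 is 5 degrees). A call has 1 to 12 rows; each row is the pose to reach, as a shift and turn from the pose commanded when the call began, along the tool's axes at that moment; what a row does not reach only later rows make up. A row lasts 1/8 s, in which the tool goes at most 62.5 mm and 10.7 degrees, less where a joint would pass 70% of its speed; a pose out of reach is approached as far as the arm can. A call with a gripper value outside its range is refused whole. OPENING is the closure, from 0 (fully open) to 1 (shut), set as the call begins (- or left out, the last holds). The fingers move at their own pace and stop on an object; FORCE is the grip in N (left out, the last holds). Time passes only in rows, so rows that repeat a pose let the fingers close. It gives the time, the measured TCP pose, the force, the opening and the grip force at its end, in the units of the state.
- arm.get_state(): the state, without advancing time (a new reading comes with each control period).
- arm.grab_frame(name): name is "side" or "top"; returns (picture, depth): 400x640x3 uint8, red, green, blue; 400x640 float32, m along the optical axis (not along the pixel's ray), 0 where there is no reading.
- arm.get_calibration(name): a dict with "mtx" (3x3 intrinsics, pixels), "R" (3x3) and "t" (3): a world point X has camera coordinates R X + t. Camera axes: x right, y down, z forward; pixel columns grow to the right and rows downward; lengths in m; the calibration is good to about 2 mm. A picture is of the moment at which its call begins. get_calibration takes no time and is no camera call.
- arm.job_done(): hands the job in; it is judged then, once.
Trained networks look in the newest picture that a camera, given by its name, has taken for a name from the list of things; names that differ only in an ending like _2 or _b are one class to them, and where a whole thing is asked for, a point or a joint stands for the part that bears it (a point fixed in the world has none). Each returns a list of dicts, best first, with "score" (0 to 1); they miss things now and then, are a little off and sometimes report something else, mostly with a low value. They report only what shows in the picture. A call takes as long as a camera call.
- arm.recognise(thing, camera): "extent" ([left, top, width, height] in pixels, round what is visible of it).
- arm.trace(thing, camera): "mask" (400x640 bool, what is visible of it) and "extent" ([left, top, width, height] in pixels, round what is visible of it).
The state is a dict: "t": time; "q": joint angles; "qd": joint speeds; "joint_efforts": joint torques, N m; "eef_pos": TCP position; "ee_rot": TCP orientation; "force": force on the tool from outside, world axes, zero at the start; "moment": the same for the moment, N m; "width": finger opening in m; "gripper_force": force on a finger pad.
Only numpy, scipy, OpenCV 4.12 (cv2) and the standard library are available. Lean on these libraries where they do the work, as an engineer would, in place of code of your own. Each camera call takes 0.05 s, during which the arm holds its last target. There are 200 camera calls.

### The job

Open the vitamin tub that has the safety cap: squeeze the cap's two side tabs inward and, keeping them squeezed, turn the cap anticlockwise (seen from above) until it comes free of the neck, then lift it off. Set it down, do not drop it, so that it stands open side down in the upturned tiffin lid, and let go. Leave the other tub, the one with the plain round cap, alone.

Things in the scene. Friction and masses are not known exactly. Their poses are not given: they have to be found in the camera images.
- cap: Cap of the safety tub: white, loose, about 100 g, 34 mm tall, round body 46 mm across. Origin: centre of its open lower rim; z up. Squeeze tabs at its +y and -y sides, 59 mm over both at rest, 48 fully squeezed, where they bottom and a 30 to 60 N grip holds the cap. Squeezed, it turns only anticlockwise from above (yaw grows); past 40 degrees it lifts off; 55 to 75 is best, past 140 it catches.
- tab_a (a joint): How far the cap's +y tab is in, m: 0 at rest, 0.0055 fully in; springs back (2 to 6 N). Its outer face is a flat pad square to y, 29.5 mm from the cap's axis at rest, 22 mm wide along x, from 12 to 33 mm above the cap's origin. Below it an 8 mm wide tooth catches between stops on the tub: until both tabs are in by over 4 mm the cap cannot turn.
- tab_b (a joint): The same for the tab on the cap's -y side, its mirror image: 0 at rest, 0.0055 fully squeezed in.
- tub: Safety tub, white, 66 mm across, fixed in a wooden holder 90 x 90 x 14 mm on the desk. Origin under the holder's centre, on the desk; z up. Shoulder 72 mm high with stops up to 81 mm high, 32 mm off the axis along y; neck 28 mm across, ending 103 mm high. The closed cap's origin is 74 mm above this origin, its top 108 mm; both then have the same yaw. It may stand left or right.
- tiffin_lid: The tiffin lid, a shallow round aluminium dish lying upside down (open side up) on the desk, loose, 150 g. Outer diameter 144 mm at the rim, 10 mm high, floor 136 mm across and 3 mm thick. Origin at the centre of its underside.
- plain_tub: The other tub, a bystander: the same white tub and holder, but with a plain round cap 54 mm across without tabs, top 101 mm above the desk. Fixed. Origin under the holder's centre.

How it is judged:
By the outcome, as a careful person would: the job done as asked, in the order asked, and still so for the second after the job is handed in, with the robot touching nothing.
It also fails if it takes over 45 s, if anything falls off the work surface, if the arm or the gripper's body presses on something with over 40 N, if the wrist force passes 120 N, or if a joint passes its speed limit or range.

## Working session

There is one attempt and no reset: what is moved stays moved. The work goes in short steps, Python scripts to look and compute and a shell command to move; the robot and the scene stay as the last step left them, time stands still between calls to the robot, and variables do not carry over. Pictures are saved under pics/ and viewed, at most 10 in all, crops included, and the job is handed in when it is done.

```bash
ls; mkdir -p pics; cat > h.py <<'E'
import numpy as np, cv2
from station import arm
def cloud(cam, d):
    c=arm.get_calibration(cam); K=c["mtx"]; v,u=np.indices(d.shape)
    P=np.stack([(u-K[0][2])/K[0][0]*d,(v-K[1][2])/K[1][1]*d,d],-1)
    return (P-np.array(c["t"]))@np.array(c["R"])   # R^T(P-t)
E
python3 - <<'E'
from h import *
np.set_printoptions(precision=4,suppress=True)
s=arm.get_state(); print(s["t"],s["eef_pos"],s["ee_rot"],s["width"],arm.hold_point_z)
for cam in("top","side"):
    im,d=arm.grab_frame(cam); cv2.imwrite(f"pics/{cam}0.png",im[:,:,::-1]); W=cloud(cam,d)
    for th in("cap","tub","tiffin_lid","plain_tub"):
        for r in arm.trace(th,cam)[:2]:
            m=r["mask"]&(d>0); p=W[m]
            if len(p): 
                print(cam,th,round(r["score"],2),r["extent"],"med",np.median(p,0),"lo",np.percentile(p,3,0),"hi",np.percentile(p,97,0))
E
```

```text
pics
0.0 [ 0.26   -0.6224  0.2257] [ 3.14   -0.0001 -2.7459] 0.08771713204947633 0.0188
top cap 0.61 [398.1, 228.6, 29.7, 22.2] med [ 0.4604 -0.1577  0.1076] lo [ 0.4411 -0.1841  0.0975] hi [ 0.4797 -0.1326  0.1104]
top tub 0.56 [378.7, 215.8, 47.9, 48.5] med [ 0.4548 -0.1428  0.0145] lo [ 0.4136 -0.2041  0.0097] hi [ 0.5064 -0.1127  0.0747]
top tub 0.34 [202.2, 205.6, 49.6, 52.5] med [0.4824 0.2125 0.0596] lo [0.4417 0.1806 0.0108] hi [0.5278 0.26   0.1025]
top tiffin_lid 0.91 [306.3, 122.1, 61.7, 64.0] med [ 0.6504 -0.0208  0.0031] lo [ 0.5881 -0.0815 -0.0002] hi [0.7121 0.0402 0.0094]
top tiffin_lid 0.39 [380.5, 215.6, 46.3, 47.6] med [ 0.4556 -0.1411  0.0145] lo [ 0.4157 -0.2019  0.0103] hi [ 0.5078 -0.1133  0.0738]
top plain_tub 0.94 [201.3, 205.1, 53.2, 52.9] med [0.4828 0.2133 0.0516] lo [0.4396 0.1805 0.0099] hi [0.5304 0.2602 0.1025]
side cap 0.63 [362.8, 123.4, 27.2, 31.2] med [ 0.4613 -0.1485  0.1075] lo [ 0.4395 -0.1827  0.08  ] hi [ 0.4817 -0.1301  0.11  ]
side tub 0.7 [345.0, 145.1, 46.9, 44.8] med [ 0.4621 -0.1322  0.0205] lo [ 0.4163 -0.1793  0.0057] hi [ 0.504  -0.1109  0.0743]
side tiffin_lid 0.94 [243.5, 184.1, 73.1, 53.8] med [ 0.6472 -0.0223  0.0037] lo [ 0.5862 -0.0862  0.0015] hi [0.7093 0.0393 0.0106]
side plain_tub 0.59 [322.0, 300.8, 70.9, 81.8] med [0.4878 0.2441 0.0589] lo [0.4416 0.203  0.0116] hi [0.5302 0.2746 0.1025]
side plain_tub 0.58 [364.7, 123.4, 26.1, 28.2] med [ 0.4601 -0.1488  0.1073] lo [ 0.437  -0.1885  0.074 ] hi [ 0.4817 -0.1301  0.11  ]
```

```bash
cat > cap.py <<'E'
from h import *
np.set_printoptions(precision=4,suppress=True)
def look(n):
    for cam in("top","side"):
        im,d=arm.grab_frame(cam); W=cloud(cam,d)
        b=(abs(W[...,0]-.46)<.06)&(abs(W[...,1]+.157)<.07)&(d>0)
        for nm,lo,hi in(("captop",.103,.115),("holder",.009,.02)):
            p=W[b&(W[...,2]>lo)&(W[...,2]<hi)][:,:2].astype(np.float32)
            if len(p)<10: continue
            r=cv2.minAreaRect(p*1000); c=p-p.mean(0); w,v=np.linalg.eigh(c.T@c/len(c))
            print(cam,nm,len(p),p.mean(0),"rect",r,"PCA",np.degrees(np.arctan2(v[1,1],v[0,1])),np.sqrt(w)*1000)
        ys,xs=np.where(b&(W[...,2]>.005)); y0,x0=ys.min()-5,xs.min()-5
        cr=im[y0:ys.max()+6,x0:xs.max()+6,::-1]
        f=500/max(cr.shape[:2]); print(cam,"crop origin",x0,y0,"scale",f)
        cv2.imwrite(f"pics/{cam}{n}.png",cv2.resize(cr,None,fx=f,fy=f,interpolation=cv2.INTER_CUBIC))
E
python3 -c "
from cap import *
look(1)"
```

```text
top captop 535 [ 0.4608 -0.1587] rect ((461.0506591796875, -158.66360473632812), (58.94278335571289, 45.209571838378906), 74.8112564086914) PCA 74.29775 [10.8614 14.8636]
top holder 820 [ 0.4595 -0.1509] rect ((461.12921142578125, -159.0013427734375), (90.11116027832031, 89.87947845458984), 74.91648864746094) PCA -175.1891 [29.5803 32.8488]
top crop origin 375 209 scale 8.333333333333334
side captop 365 [ 0.4598 -0.1566] rect ((460.24871826171875, -160.05282592773438), (45.84670639038086, 62.18215560913086), 9.994110107421875) PCA 74.58045 [11.2092 15.5153]
side holder 611 [ 0.4608 -0.1402] rect ((459.580810546875, -158.7650604248047), (91.55229187011719, 90.34618377685547), 75.26851654052734) PCA -179.70049 [23.5874 31.7145]
side crop origin 342 120 scale 6.756756756756757
```

View pics/top0.png

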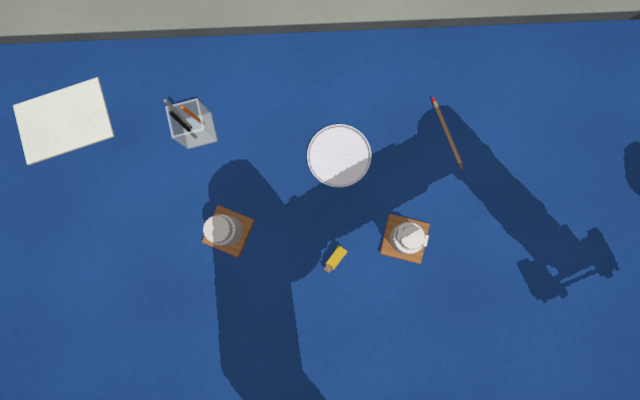

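View pics/top1.png

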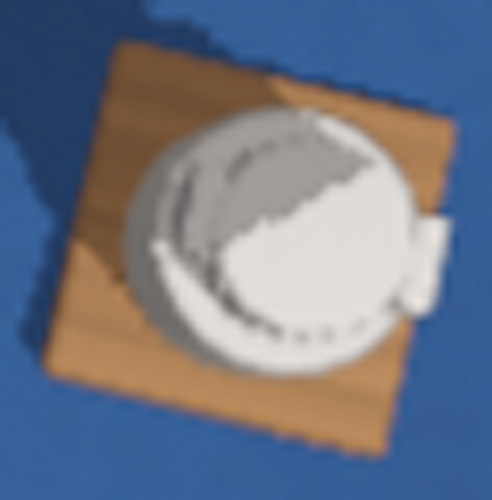

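The top view shows the safety tub at the right (405,239), with its tab pointing right. The plain tub is at the left (225,230), and the lid at (339,155). In the crop, the tab axis runs along the holder side at about 75° in world. The cap centre is at about (0.461, -0.159). I'll move above it.

```bash
python3 -m crank '[[[-0.6,0.6,0,0.3],[-2,1.9,0.2,1],[-3.5,3.4,0.5,1.8],[-5.1,4.9,0.8,2.6],[-6.7,6.4,1.1,3.4],[-8.3,8,1.4,4.3],[-9.9,9.5,1.7,5.1],[-11.5,11,2,6],[-13,12.5,2.3,6.8],[-14,13.5,2.6,7.3],[-14.6,14,2.8,7.5],[-14.6,14,2.8,7.5]]]' 0 30
python3 -c "
from cap import *
s=arm.get_state(); print(s['t'],s['eef_pos'],s['ee_rot'],s['q'],s['force'])
im,d=arm.grab_frame('side'); cv2.imwrite('pics/s2.png',cv2.resize(im[60:240,250:490,::-1],None,fx=3,fy=3))
"
```

```text
t: 2.1
eef_pos: [0.4624, -0.1581, 0.1564]
ee_rot: [-3.142, -0.0, 2.885]
force: [-0.5, 0.1, 0.2]
width: 0.0879
gripper_force: 0.0
2.1 [ 0.4624 -0.1581  0.1564] [-3.1415 -0.0003  2.885 ] [ 0.0739  0.1121 -0.489  -0.     -0.97   -1.9012] [-0.5177  0.1021  0.245 ]
```

View pics/s2.png

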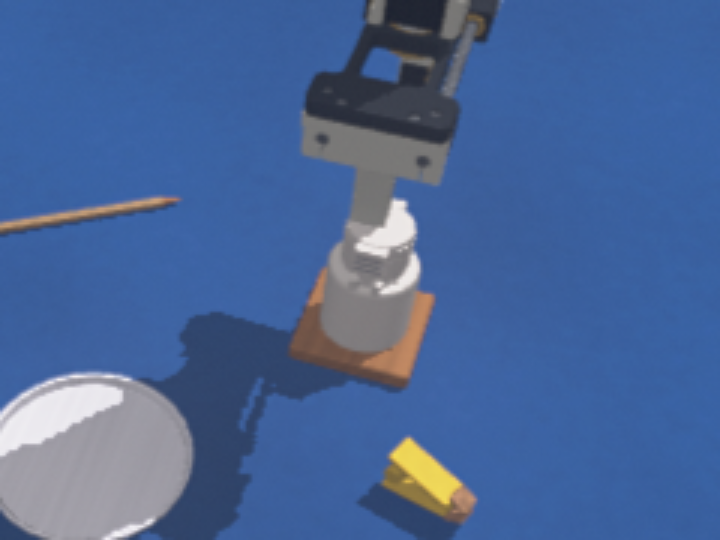

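The side crop shows the open fingers straddling the cap at (380,230), with the pads square to the tabs. I'll descend and check the force.

```bash
python3 -m crank '[[[0.05,-0.05,0.3,0],[0.05,-0.05,0.8,0],[0.05,-0.05,1.3,0],[0.05,-0.05,1.8,0],[0.05,-0.05,2.3,0],[0.05,-0.05,2.6,0],[0.05,-0.05,2.8,0],[0.05,-0.05,2.8,0]]]' 0 45
python3 -m crank '[[[0,0,0,0],[0,0,0,0],[0,0,0,0],[0,0,0,0],[0,0,0,0],[0,0,0,0],[0,0,0,0],[0,0,0,0]]]' 1 45
```

```text
t: 3.15
eef_pos: [0.4605, -0.16, 0.0863]
ee_rot: [-3.141, -0.0, 2.883]
force: [0.2, -0.1, 0.1]
width: 0.0878
gripper_force: 0.0
t: 4.15
eef_pos: [0.4607, -0.16, 0.0871]
ee_rot: [3.142, 0.0, 2.883]
force: [-2.2, 0.7, 5.0]
width: 0.0461
gripper_force: 45.1
```

Width 46 mm is a little under 48, probably pad compliance. A small test turn will show whether the cap moves and what the moment does.

```bash
python3 -m crank '[[[0,0,0,-0.4],[0,0,0,-0.8],[0,0,0,-1.2],[0,0,0,-1.6],[0,0,0,-2],[0,0,0,-2]]]' - 45
python3 -c "
from cap import *
s=arm.get_state(); print(s['ee_rot'],s['force'],s['moment'],s['width'],s['gripper_force'])
look(3)"
```

```text
t: 4.9
eef_pos: [0.4612, -0.1601, 0.0871]
ee_rot: [-3.141, 0.001, 3.059]
force: [0.1, 0.0, 4.3]
width: 0.0465
gripper_force: 45.1
[-3.1414  0.0013  3.059 ] [0.0699 0.018  4.3016] [0.0032 0.0484 0.0368] 0.04651010565813698 45.050488729029894
top crop origin 399 170 scale 3.401360544217687
side captop 19 [ 0.4635 -0.1212] rect ((463.6705017089844, -121.23778533935547), (2.4417691230773926, 19.682498931884766), 85.20386505126953) PCA 175.73708 [0.7412 5.7355]
side holder 606 [ 0.4607 -0.1401] rect ((459.6417236328125, -159.1099853515625), (90.76531982421875, 89.85335540771484), 74.5870132446289) PCA 179.97896 [23.7255 31.7683]
side crop origin 342 -5 scale 6.097560975609756Traceback (most recent call last):
  File "<string>", line 4, in <module>
    look(3)
    ~~~~^^^
  File "cap.py", line 15, in look
    cv2.imwrite(f"pics/{cam}{n}.png",cv2.resize(cr,None,fx=f,fy=f,interpolation=cv2.INTER_CUBIC))
                                     ~~~~~~~~~~^^^^^^^^^^^^^^^^^^^^^^^^^^^^^^^^^^^^^^^^^^^^^^^^^
cv2.error: OpenCV(4.12.0) /io/opencv/modules/imgproc/src/resize.cpp:4208: error: (-215:Assertion failed) !ssize.empty() in function 'resize'
```

The moment is only 0.04 N m and the width is steady, so the cap turns freely. I'll continue to about 63° in total.

```bash
python3 -m crank '[[[0,0,0,-0.6],[0,0,0,-1.6],[0,0,0,-2.6],[0,0,0,-3.6],[0,0,0,-4.6],[0,0,0,-5.6],[0,0,0,-6.6],[0,0,0,-7.6],[0,0,0,-8.6],[0,0,0,-9.6],[0,0,0,-10.6],[0,0,0,-10.6]]]' - 45
python3 -c "
from cap import *
s=arm.get_state(); print(s['ee_rot'],s['force'],s['moment'],s['width'],s['gripper_force'])
im,d=arm.grab_frame('side'); cv2.imwrite('pics/s4.png',cv2.resize(im[110:210,320:420,::-1],None,fx=5,fy=5,interpolation=2))"
```

```text
t: 6.5
eef_pos: [0.4608, -0.16, 0.0869]
ee_rot: [-3.141, 0.001, -2.299]
force: [-1.0, 2.6, 6.5]
width: 0.0479
gripper_force: 45.0
[-3.1411  0.0006 -2.2991] [-0.9648  2.6287  6.5397] [ 0.4985  0.4166 -0.0825] 0.04791315252701036 44.993441104888916
```

View pics/s4.png

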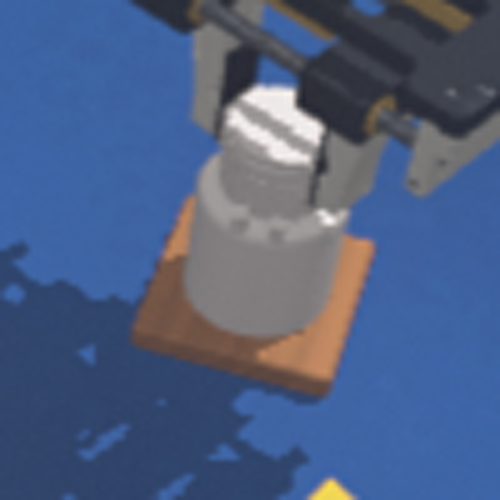

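The crop shows the cap (275,125) turned with the fingers, which still hold both tabs. I'll lift gently first.

```bash
python3 -m crank '[[[0,0,-0.1,0],[0,0,-0.25,0],[0,0,-0.4,0],[0,0,-0.4,0]]]' - 45
python3 -m crank '[[[0,0,-0.3,0],[0,0,-0.7,0],[0,0,-1.1,0],[0,0,-1.5,0],[0,0,-1.9,0],[0,0,-2.2,0],[0,0,-2.4,0],[0,0,-2.4,0]]]' - 45
python3 -c "
from cap import *
s=arm.get_state(); print(s['t'],s['eef_pos'],s['ee_rot'],s['force'],s['moment'],s['width'])
im,d=arm.grab_frame('side'); cv2.imwrite('pics/s5.png',cv2.resize(im[60:240,250:490,::-1],None,fx=3,fy=3))
W=cloud('side',d)
m=(abs(W[...,0]-.461)<.03)&(abs(W[...,1]+.159)<.035)&(d>0)
r=arm.trace('cap','side'); 
for q in r[:2]:
  p=W[q['mask']&(d>0)]; print(q['score'],q['extent'],np.percentile(p,[3,50,97],0))
for q in arm.trace('tiffin_lid','side')[:1]:
  p=W[q['mask']&(d>0)].astype(np.float32); print(q['score'],cv2.minEnclosingCircle(p[:,:2]*1000))
T,dt=arm.grab_frame('top'); W=cloud('top',dt)
for q in arm.trace('tiffin_lid','top')[:1]:
  p=W[q['mask']&(dt>0)].astype(np.float32); print(q['score'],cv2.minEnclosingCircle(p[:,:2]*1000))
"
```

```text
t: 7.05
eef_pos: [0.4604, -0.16, 0.0966]
ee_rot: [3.141, -0.0, -2.3]
force: [-0.7, 0.8, -0.3]
width: 0.0467
gripper_force: 45.0
t: 8.05
eef_pos: [0.4607, -0.16, 0.1568]
ee_rot: [-3.141, 0.0, -2.301]
force: [0.2, 0.1, -0.5]
width: 0.0465
gripper_force: 45.0
8.05 [ 0.4607 -0.16    0.1568] [-3.1413  0.0003 -2.3007] [ 0.2209  0.0865 -0.5093] [0.0469 0.0571 0.0081] 0.04652077341810982
0.6 [366.7, 98.2, 22.7, 28.9] [[ 0.4496 -0.1761  0.1494]
 [ 0.4657 -0.1462  0.1762]
 [ 0.4827 -0.1364  0.1793]]
0.59 ((649.6817016601562, -27.419021606445312), 77.45735931396484)
0.74 ((650.03662109375, -21.5096492767334), 72.45777893066406)
```

View pics/s5.png

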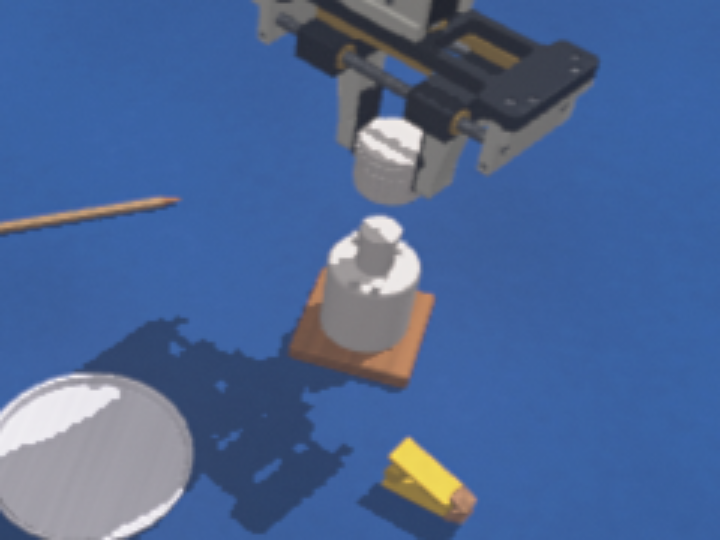

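The crop shows the cap held upright at (390,160), clear of the neck at (380,230). Next I carry it over the lid, centred at about (0.650, -0.0215).

```bash
python3 -m crank '[[[-0.3,-0.1,0,0],[-1,-0.2,0,0],[-2,-0.4,0,0],[-3.1,-0.7,0,0],[-4.2,-0.9,0,0],[-5.3,-1.1,0,0],[-6.4,-1.4,0,0],[-7.5,-1.6,0,0],[-8.4,-1.8,0,0],[-9,-1.9,0,0],[-9.2,-1.95,0,0],[-9.2,-1.95,0,0]]]' - 45
python3 -m crank '[[[0,0,0.3,0],[0,0,0.8,0],[0,0,1.4,0],[0,0,2,0],[0,0,2.6,0],[0,0,3.2,0],[0,0,3.8,0],[0,0,4.3,0],[0,0,4.7,0],[0,0,4.9,0],[0,0,5,0],[0,0,5,0]]]' - 45
python3 -c "
from cap import *
s=arm.get_state(); print(s['t'],s['eef_pos'],s['ee_rot'],s['force'],s['moment'],s['width'])
im,d=arm.grab_frame('side'); cv2.imwrite('pics/s6.png',cv2.resize(im[130:280,200:400,::-1],None,fx=3,fy=3))
"
```

```text
t: 9.8
eef_pos: [0.6501, -0.0209, 0.1563]
ee_rot: [3.141, -0.0, -2.301]
force: [0.3, 0.3, -1.2]
width: 0.0461
gripper_force: 45.0
t: 11.3
eef_pos: [0.6504, -0.0211, 0.0317]
ee_rot: [-3.141, 0.0, -2.301]
force: [-0.8, 0.6, -0.4]
width: 0.0462
gripper_force: 45.0
11.3 [ 0.6504 -0.0211  0.0317] [-3.1414  0.0002 -2.3007] [-0.7988  0.5721 -0.4053] [0.026  0.0701 0.041 ] 0.04623964738970335
```

View pics/s6.png

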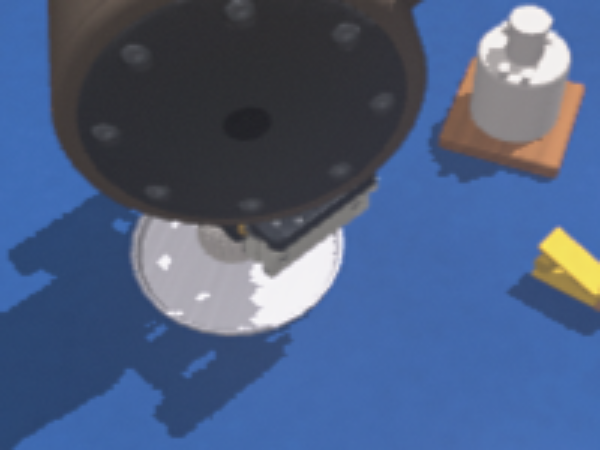

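The cap is over the middle of the lid, with the fingers inside the rim at (230,240). I'll lower it slowly until it touches.

```bash
python3 -m crank '[[[0,0,0.1,0],[0,0,0.2,0],[0,0,0.3,0],[0,0,0.4,0],[0,0,0.5,0],[0,0,0.55,0],[0,0,0.55,0]]]' - 45
```

```text
t: 12.22
eef_pos: [0.6502, -0.0212, 0.0177]
ee_rot: [3.142, -0.0, -2.301]
force: [-0.2, 0.5, -1.0]
width: 0.0464
gripper_force: 45.0
```

```bash
python3 -m crank '[[[0,0,0.03,0],[0,0,0.06,0],[0,0,0.06,0]]]' - 45
```

```text
t: 12.6
eef_pos: [0.6502, -0.0211, 0.0163]
ee_rot: [3.142, -0.0, -2.301]
force: [0.4, 0.2, -1.0]
width: 0.0467
gripper_force: 45.0
```

```bash
python3 -m crank '[[[0,0,0.03,0],[0,0,0.03,0]]]' - 45; python3 -m crank '[[[0,0,0.03,0],[0,0,0.03,0]]]' - 45
```

```text
t: 12.85
eef_pos: [0.6503, -0.0211, 0.0162]
ee_rot: [-3.141, 0.0, -2.301]
force: [-3.2, 0.9, 4.6]
width: 0.0463
gripper_force: 45.0
t: 13.1
eef_pos: [0.6503, -0.0211, 0.0161]
ee_rot: [-3.141, 0.0, -2.3]
force: [-4.7, 0.9, 9.3]
width: 0.0463
gripper_force: 45.1
```

It is in contact with the lid. I'll ease the grip, open and retreat upward.

```bash
python3 -m crank '[[[0,0,-0.02,0],[0,0,-0.02,0],[0,0,-0.02,0]]]' - 10; python3 -m crank '[[[0,0,0,0],[0,0,0,0],[0,0,0,0],[0,0,0,0],[0,0,0,0],[0,0,0,0]]]' 0.1 10
```

```text
t: 13.48
eef_pos: [0.6505, -0.0211, 0.0158]
ee_rot: [-3.141, 0.0, -2.301]
force: [-2.1, 1.1, 6.7]
width: 0.048
gripper_force: 10.0
t: 14.22
eef_pos: [0.6502, -0.0211, 0.0152]
ee_rot: [3.142, -0.0, -2.301]
force: [-0.6, 0.3, 0.1]
width: 0.0786
gripper_force: 0.0
```

```bash
python3 -m crank '[[[0,0,-0.2,0],[0,0,-0.6,0],[0,0,-1.2,0],[0,0,-2,0],[0,0,-3,0],[0,0,-4,0],[0,0,-5,0],[0,0,-6,0],[0,0,-6,0]]]'; python3 -m crank '[[[1,0,0,0],[2,0,0,0],[3.2,0,0,0],[4.5,0,0,0],[6,0,0,0],[7.5,0,0,0],[9,0,0,0],[10,0,0,0],[10,0,0,0]]]'
python3 -c "
from cap import *
for cam in('top','side'):
  im,d=arm.grab_frame(cam); W=cloud(cam,d)
  for th in('cap','tiffin_lid'):
    for q in arm.trace(th,cam)[:2]:
      p=W[q['mask']&(d>0)]; print(cam,th,q['score'],q['extent'],np.percentile(p,[3,50,97],0))
  if cam=='side': cv2.imwrite('pics/s7.png',cv2.resize(im[100:280,220:460,::-1],None,fx=3,fy=3))
"
```

```text
t: 15.35
eef_pos: [0.6517, -0.021, 0.1692]
ee_rot: [-3.138, 0.004, -2.3]
force: [-0.2, 0.2, -0.1]
width: 0.0783
gripper_force: 0.0
t: 16.48
eef_pos: [0.4811, -0.209, 0.1653]
ee_rot: [3.141, -0.0, -2.304]
force: [-0.1, -0.3, 0.0]
width: 0.0791
gripper_force: 0.0
top cap 0.38 [336.7, 141.5, 11.9, 1.8] [[ 0.6678 -0.0405  0.0329]
 [ 0.6709 -0.0311  0.0363]
 [ 0.677  -0.0193  0.0392]]
top tiffin_lid 0.92 [307.7, 125.6, 61.4, 20.0] [[ 0.6758 -0.0786 -0.0001]
 [ 0.6949 -0.0221  0.0034]
 [ 0.7166  0.0328  0.0109]]
side tiffin_lid 0.61 [245.0, 186.1, 72.8, 55.8] [[ 0.5845 -0.0872  0.0014]
 [ 0.6434 -0.0142  0.0037]
 [ 0.7117  0.0413  0.0109]]
```

View pics/s7.png

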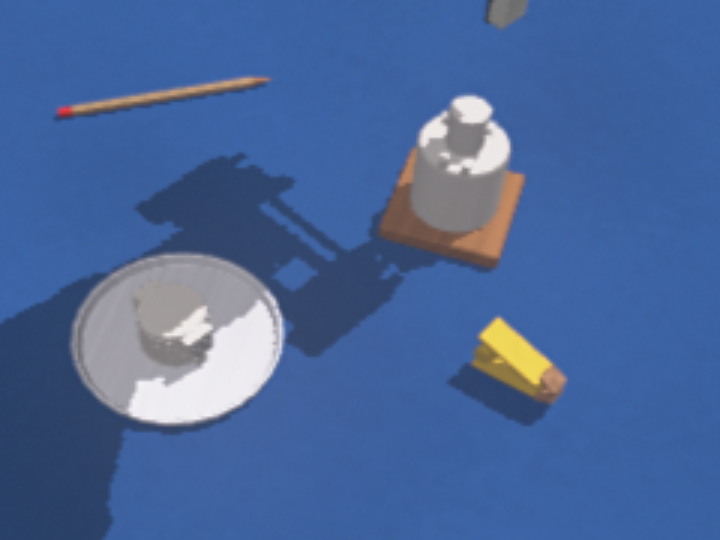

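The cap stands open side down at (175,320), in the middle of the lid. Its top is at 37 mm, as expected (3 + 34), and the robot is clear.

```bash
python3 -c "
from station import arm
print(arm.job_done())"
```

```text
the job is handed in; nothing more can be done
None
```

The safety cap was squeezed, turned about 63° anticlockwise, lifted off and set down open side down in the tiffin lid; the plain tub was left alone, and the job was handed in at about 17 s.

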